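# Set out the titration place

### The job

Set up the water laboratory's titration place: stand the dropper bottle, the square bottle and the jar each in the wooden base whose recess matches it in shape and size, and drop the stir bar through the funnel into the vessel on the stirrer. The bottles are glass: keep them upright, set them down gently on the recess floor and let go. Leave the test-tube rack and the beaker where they are.

Things in the scene. Friction and masses are not known exactly. Their poses are not given: they have to be found in the camera images.
- dropper_bottle: Small round amber glass bottle with a black collar and a red rubber bulb on top. Straight body 40 mm in diameter up to 56 mm high, 91 mm high in all, about 0.12 kg. Origin: centre of its underside; z up along the bottle. Stands on the bench at the start. It belongs in the small round recess.
- square_bottle: Square amber glass bottle with a black round cap (32 mm in diameter). Body 44 x 44 mm up to 60 mm high, 84 mm high in all, about 0.2 kg. Origin: centre of its underside; z up, x and y square to its flat sides. Stands on the bench at the start. It belongs in the square recess.
- jar: Wide round amber glass jar with a wide black cap (56 mm in diameter). Straight body 60 mm in diameter up to 58 mm high, 78 mm high in all, about 0.3 kg. Origin: centre of its underside; z up. Stands on the bench at the start. It belongs in the large round recess.
- stir_bar: White plastic-coated magnetic stir bar, 26 mm long, 12 mm wide and 12 mm high with rounded edges, a raised ring of 13 mm round its middle (look only), 12 g; it is not attracted by anything here. Origin: its centre, 6 mm above the bench at the start; x along its length. Lies flat on the bench at the start.
- small_round_base: Light wooden block fixed to the bench, 76 mm square, 20 mm high, with one round recess in its top, 56 mm in diameter and 12 mm deep; the recess floor is 8 mm above the bench. Origin: centre of the block's underside, straight below the recess centre; z up
- square_base: Light wooden block fixed to the bench, 80 mm square, 20 mm high, with one square recess in its top, 59 x 59 mm and 12 mm deep; the recess floor is 8 mm above the bench. Origin: centre of the block's underside, straight below the recess centre; z up, x and y square to the sides of block and recess
- large_round_base: Light wooden block fixed to the bench, 96 mm square, 20 mm high, with one round recess in its top, 76 mm in diameter and 12 mm deep; the recess floor is 8 mm above the bench. Origin: centre of the block's underside, straight below the recess centre; z up
- stirrer: White stirrer, 117 x 110 mm, steel plate on top 40 mm above the bench. On it a glass vessel (42 mm inside, floor 43 mm and rim 115 mm above the bench); in its mouth a white funnel (mouth 80 mm inside, rim 86 mm outside and 153 mm above the bench, neck 32 mm inside). All fixed. Origin: on the bench, on the axis of funnel and vessel; z up.
- tube_rack: Bystander: light wooden test-tube rack, about 244 x 60 mm and 115 mm high, with five glass tubes up to 137 mm high, near the right-hand (-y) end of the work. Stands loose. Origin: centre of its underside; x along its length.
- beaker: Bystander: empty glass beaker, 68 mm in diameter, 85 mm high, near the left-hand (+y) end of the work. Stands loose. Origin: centre of its underside.
Mind the look-alikes: they are no part of the job. Leave any pink look-alike of the jar alone.

How it is judged:
By the outcome, as a careful person would: the job done as asked, in the order asked, and still so for the second after the job is handed in, with the robot touching nothing.
It also fails if it takes over 120 s, if anything falls off the work surface, if the arm or the gripper's body presses on something with over 40 N, if the wrist force passes 120 N, or if a joint passes its speed limit or range.

### The arm

A 6-joint arm with a two-finger parallel gripper is mounted at the origin on the work surface. World frame = base frame: x ahead of the robot, y to its left, z up, the work surface at z = 0. Lengths are in mm, angles in rad, forces in N, time in s.
With the tool pointing down it reaches from about 400 to 925 mm from the base axis. Payload 12.5 kg.
Tool frame: the origin (TCP) lies at the very end of the fingers, on their centre line; the grasp point (between the pads) lies 19 mm behind it; z points along the fingers, y is the line along which they close (so a half turn about z gives the same grasp; the last joint's range is limited). The gripper opens to 95 mm and grips with 3 to 60 N. Pads are 20 mm wide; open, the fingers measure 119 mm over their backs; the gripper's body (75 mm by 180 mm) begins 59 mm behind the grasp point.
Start: joints at [-1.436, 0.491, 1.559, -0, 1.092, -0.106], TCP at [149.072, -606.98, 214.661] pointing down, gripper open.
Joint ranges: [-3.1, 3.1], [-0.84, 2.19], [0.05, 2.79], [-1.13, 4.28], [0.06, 2.93], [-2.69, 2.69]. Speed limits (rad/s): [2.22, 2.22, 2.79, 3.14, 3.14, 3.14].

### API

Orientations are given as [roll, pitch, yaw] about the fixed x, y, z axes, in that order (R = Rz(yaw) Ry(pitch) Rx(roll)).
In Python, from cell import state, read_camera, camera_info, job_done gives the robot as it stands.
- The arm moves only by the tool send_path, called after ">>>" as name([rows], argument=value, ...), one row to a line, values as JSON. Schema: {"type":"object","properties":{"deltas":{"type":"array","items":{"type":"object","properties":{"x":{"type":"number"},"y":{"type":"number"},"z":{"type":"number"},"yaw":{"type":"number"},"finger_gap":{"type":"number"}},"additionalProperties":false,"required":["finger_gap"]},"minItems":1,"maxItems":5},"only":{"type":"string"},"quiet":{"type":"boolean"},"lines":{"type":"string"}},"required":["deltas"],"additionalProperties":false}. deltas is a list of rows, 1 to 5 of them, each an object with the fields x, y, z (the shift in mm), yaw (a turn about the tool's z in rad), finger_gap (the opening from 0.0 (shut) to 1.0 (fully open)); a field left out counts as zero (the opening has to be given); each row is the pose to reach, as a shift and turn from the pose commanded when the call began, along the tool's axes at that moment; what a row does not reach only later rows make up. A row lasts 1/12 s, in which the tool goes at most 41.7 mm and 0.125 rad, less where a joint would pass 70% of its speed; a pose out of reach is approached as far as the arm can. The fingers move at their own pace and stop on an object; the grip force is fixed at half the most. Time passes only in rows, so rows that do not move let the fingers close. The tool returns the time, the measured TCP pose, the force, the opening and the grip force at its end. only (a regular expression) keeps the lines of the reply that match it, lines (a string "A,B") keeps lines A to B, and quiet returns only ok. Input that does not fit is refused with a message, and nothing moves.
- state(): the state, without advancing time (a new reading comes with each control period).
- read_camera(name): name is "scene" or "top" or "wrist"; returns (picture, depth): 420x560x3 uint8, red, green, blue; 420x560 float32, mm along the optical axis (not along the pixel's ray), 0 where there is no reading.
- camera_info(name): a dict with "vertical_fov" (degrees; the focal length in pixels is half the picture's height over the tangent of half this angle, whatever the lens; pixels are square), "cx", "cy" (the principal point, pixels), "origin" and "attitude" of the camera in the world. Camera axes: x right, y down, z forward; pixel columns grow to the right and rows downward; lengths in mm; the calibration is good to about 2 mm. A picture is of the moment at which its call begins: read the wrist's pose just before it. camera_info takes no time and is no camera call; for the wrist camera it gives the pose at the moment of the call.
- job_done(): hands the job in; it is judged then, once.
The state is a dict: "t": time; "joints": joint angles; "qvel": joint speeds; "tau": joint torques, N m; "eef_pos": TCP position; "tcp_rot": TCP orientation; "ft_force": force on the tool from outside, world axes, zero at the start; "moment": the same for the moment, N m; "opening": opening from 0.0 (shut) to 1.0 (fully open); "grip_force": force on a finger pad.
Only numpy, scipy, OpenCV 4.12 (cv2) and the standard library are available. Lean on these libraries where they do the work, as an engineer would, in place of code of your own. Each camera call takes 0.05 s, during which the arm holds its last target. There are 200 camera calls.

## Working session

There is one attempt and no reset: what is moved stays moved. The work goes in short steps, Python scripts to look and compute and a tool call to move; the robot and the scene stay as the last step left them, time stands still between calls to the robot, and variables do not carry over. Pictures are saved under pics/ and viewed, at most 14 in all, crops included, and the job is handed in when it is done.

```bash
ls; mkdir -p pics; python3 - <<'E'
from cell import *
import cv2,json
for n in ["top","scene"]:
    p,d=read_camera(n); import numpy as np
    cv2.imwrite(f"pics/{n}0.png",p[:,:,::-1]); np.save(f"pics/{n}0.npy",d); print(camera_info(n))
print(state())
E
```

```text
pics
{'vertical_fov': 54.82226237935365, 'cx': 282.89453415859543, 'cy': 207.4112942133727, 'origin': array([ 402.23512641,   20.31441036, 1288.55835492]), 'attitude': array([-3.05792036, -0.02053609, -1.56306365])}
{'vertical_fov': 44.342443023492265, 'cx': 280.2015614080239, 'cy': 212.9186795801247, 'origin': array([1598.58641878,  267.79988219,  925.06913284]), 'attitude': array([-2.24351792,  0.01929282,  1.80110956])}
{'t': 0.1, 'joints': array([-1.43561586e+00,  4.91518983e-01,  1.55939354e+00,  1.82139103e-05,
        1.09171109e+00, -1.05588818e-01]), 'qvel': array([-0.0010516 , -0.00082889, -0.00107375, -0.00050644,  0.00043344,
        0.00086133]), 'tau': array([ 3.84966843e-03, -6.13622332e+01, -2.58607131e+01,  6.94256206e-02,
        4.69965313e-02, -6.05670198e-05]), 'eef_pos': array([ 149.03451783, -606.74492362,  214.10621222]), 'tcp_rot': array([-3.14056913e+00, -1.24721028e-04,  2.40760813e-01]), 'ft_force': array([0.28301011, 0.54866753, 0.04528301]), 'moment': array([ 0.05406652, -0.05648316,  0.03283801]), 'grip_force': 0.0, 'opening': 1.0007644389123616}
```

View pics/top0.png

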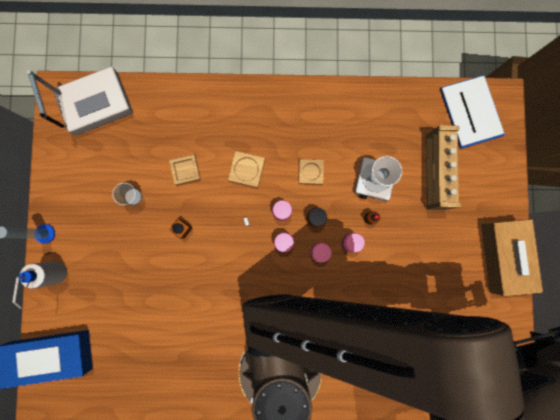

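View pics/scene0.png

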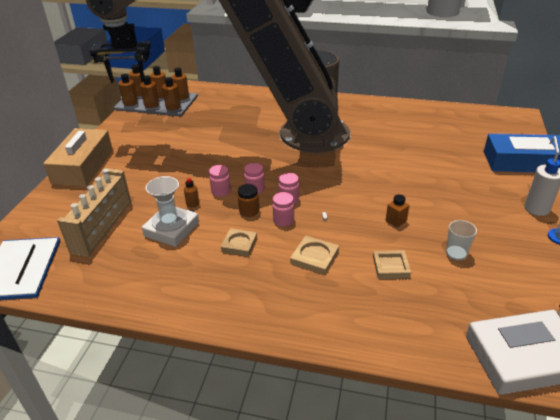

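The top view shows the square bottle at (181,228), jar (317,217), dropper (373,217) and stir bar (247,221). The bases are square at (185,169), large round at (247,169) and small round at (312,171), with the funnel at (385,172). The pink jars sit around the jar at (282,210), (284,242), (321,253) and (354,242), and the beaker is at (127,193). The scene view agrees.

```bash
cat > h.py <<'E'
import numpy as np,cv2
from scipy.spatial.transform import Rotation as R
from cell import *
def wmap(info,d):
    f=d.shape[0]/2/np.tan(np.radians(info["vertical_fov"])/2)
    v,u=np.indices(d.shape)
    c=np.stack([(u-info["cx"])/f*d,(v-info["cy"])/f*d,d],-1)
    return c@R.from_euler("xyz",info["attitude"]).as_matrix().T+info["origin"]
def comps(W,zlo,zhi,xr,yr,mn=6,extra=True):
    m=(W[...,2]>zlo)&(W[...,2]<zhi)&(W[...,0]>xr[0])&(W[...,0]<xr[1])&(W[...,1]>yr[0])&(W[...,1]<yr[1])&extra
    n,l=cv2.connectedComponents(m.astype(np.uint8)); out=[]
    for i in range(1,n):
        s=l==i
        if s.sum()<mn: continue
        r=cv2.minAreaRect(W[s][:,:2].astype(np.float32))
        v,u=np.nonzero(s); print(f"px({u.mean():.0f},{v.mean():.0f}) n{s.sum()} z{np.median(W[s][:,2]):.0f} mean{W[s].mean(0).round(0)[:2]} rect c{np.round(r[0],1)} size{np.round(r[1],1)} ang{r[2]:.1f}")
def todo(x,y,z,yaw=None):
    """row shift in tool axes to world TCP x,y,z"""
    s=state(); M=R.from_euler("xyz",s["tcp_rot"]).as_matrix()
    d=M.T@(np.array([x,y,z])-s["eef_pos"]); dz=0
    # tool z down: turn about tool z lowers world yaw
    if yaw is not None: dz=-(yaw-s["tcp_rot"][2]); dz=(dz+np.pi/2)%np.pi-np.pi/2
    print("now",s["eef_pos"].round(1),s["tcp_rot"].round(3),"t",round(s["t"],2),"GO",d.round(1),round(dz,3))
E
python3 - <<'E'
from h import *
W=wmap(camera_info("top"),np.load("pics/top0.npy"))
for a,b in [(13,30),(45,170)]:
    print(a);comps(W,a,b,(380,850),(-550,520))
p=cv2.imread("pics/top0.png").astype(int)
print("stir");comps(W,-20,25,(480,680),(20,200),3,p.min(2)>120)
print("bench z",np.median(W[190:215,190:230,2]))
E
```

```text
13
px(128,102) n6 z22 mean[842. 492.] rect c[842.4 492.3] size[9.3 0.5] ang16.6
px(126,113) n40 z21 mean[807. 496.] rect c[807.1 497.1] size[18.1 49.1] ang49.3
px(450,110) n36 z16 mean[ 833. -545.] rect c[ 827.4 -542.8] size[43.  14.1] ang1.2
px(429,143) n52 z16 mean[ 723. -474.] rect c[ 721.8 -472.9] size[58.1 17.3] ang0.3
px(245,169) n494 z21 mean[630. 114.] rect c[630.5 113.9] size[95.9 96.6] ang77.5
px(429,154) n8 z14 mean[ 687. -473.] rect c[ 686.1 -473.1] size[13.7  5. ] ang71.2
px(184,169) n332 z21 mean[626. 309.] rect c[626.6 308.6] size[80.4 81.1] ang14.2
px(429,158) n12 z15 mean[ 673. -472.] rect c[ 673.4 -473. ] size[13.  13.5] ang86.0
px(311,171) n351 z21 mean[625. -92.] rect c[625.1 -91.4] size[75.1 77.2] ang88.5
px(429,163) n10 z14 mean[ 656. -473.] rect c[ 656. -473.] size[ 7.2 13. ] ang27.0
px(360,167) n8 z23 mean[ 639. -247.] rect c[ 639.6 -247.5] size[ 2.2 20.8] ang80.3
px(429,169) n10 z14 mean[ 637. -472.] rect c[ 637.5 -472. ] size[11.5 10. ] ang73.3
px(358,175) n10 z23 mean[ 613. -242.] rect c[ 612.8 -241.6] size[ 1.3 24.2] ang77.8
px(430,179) n25 z14 mean[ 606. 
[... 1443 characters left out ...]
9.2] size[38.5 36.2] ang35.4
px(179,228) n231 z62 mean[439. 307.] rect c[439.2 310.6] size[44.5 44.5] ang53.6
px(283,241) n262 z78 mean[403.  -5.] rect c[405.3  -5. ] size[45.4 54. ] ang0.5
px(353,242) n297 z78 mean[ 403. -215.] rect c[ 405.4 -216.2] size[48.4 56.9] ang1.2
px(320,247) n99 z78 mean[ 388. -116.] rect c[ 389.4 -117.9] size[18.  49.5] ang0.8
stir
px(238,157) n4 z20 mean[668. 140.] rect c[667.8 140.2] size[9.7 0.3] ang87.5
px(248,163) n73 z9 mean[652. 109.] rect c[652.5 108.1] size[54.4 16.7] ang78.8
px(260,163) n20 z21 mean[650.  70.] rect c[649.5  70.3] size[20.   9.7] ang0.9
px(234,163) n3 z20 mean[650. 152.] rect c[650.1 152.5] size[3.4 3. ] ang84.9
bench z 0.7340049330005058
```

```bash
python3 -c "
from h import *
todo(478,-279,200,0)"
```

```text
now [ 149.  -606.7  214.1] [-3.141 -0.     0.241] t 0.1 GO [ 397.6 -239.8   14.4] 0.241
```

>>> send_path([
  {"x":34, "y":-20, "z":1, "yaw":0.1, "finger_gap":1},
  {"x":68, "y":-40, "z":2, "yaw":0.2, "finger_gap":1},
  {"x":102, "y":-60, "z":4, "yaw":0.241, "finger_gap":1},
  {"x":136, "y":-80, "z":5, "yaw":0.241, "finger_gap":1},
  {"x":170, "y":-100, "z":6, "yaw":0.241, "finger_gap":1},
])

```text
t: 0.52
eef_pos: [291.2, -467.7, 208.3]
tcp_rot: [-3.141, 0.0, -0.001]
ft_force: [0.1, -0.6, 0.4]
opening: 1.003
grip_force: 0.0
```

```bash
python3 -c "
from h import *
todo(478,-279,200,0)"
```

```text
now [ 291.2 -467.7  208.3] [-3.141e+00  0.000e+00 -1.000e-03] t 0.52 GO [ 186.7 -188.9    8.4] -0.001
```

>>> send_path([
  {"x":27, "y":-27, "z":1, "finger_gap":1},
  {"x":54, "y":-54, "z":2, "finger_gap":1},
  {"x":81, "y":-81, "z":4, "finger_gap":1},
  {"x":108, "y":-108, "z":6, "finger_gap":1},
  {"x":135, "y":-135, "z":8, "finger_gap":1},
])

```text
t: 0.93
eef_pos: [426.3, -332.7, 200.5]
tcp_rot: [-3.142, 0.0, -0.0]
ft_force: [1.5, -0.9, 0.8]
opening: 0.995
grip_force: 0.0
```

>>> send_path([
  {"x":26, "y":-27, "finger_gap":1},
  {"x":52, "y":-54, "finger_gap":1},
  {"x":52, "y":-54, "finger_gap":1},
  {"x":52, "y":-54, "finger_gap":1},
  {"x":52, "y":-54, "finger_gap":1},
])

```text
t: 1.35
eef_pos: [477.1, -280.3, 200.4]
tcp_rot: [-3.141, 0.001, 0.001]
ft_force: [-0.3, -0.5, 1.0]
opening: 1.002
grip_force: 0.0
```

```bash
python3 - <<'E'
from h import *
todo(478,-279,22,0)
i=camera_info("wrist");p,d=read_camera("wrist");cv2.imwrite("pics/w1.png",p[:,:,::-1])
W=wmap(i,d);print(i["origin"],i["attitude"]);comps(W,40,110,(380,700),(-400,-100),30)
E
```

```text
now [ 477.1 -280.3  200.4] [-3.141e+00  1.000e-03  1.000e-03] t 1.35 GO [  1.   -1.3 178.4] 0.001
[ 556.31954176 -279.72066318  371.5212204 ] [ 2.85898123e+00 -6.60032625e-04 -1.57171700e+00]
px(304,32) n1921 z45 mean[ 616. -300.] rect c[ 613.  -299.2] size[37.1 27.1] ang61.5
px(283,93) n856 z41 mean[ 570. -284.] rect c[ 571.9 -286.2] size[82.5 25.1] ang71.5
px(96,197) n3548 z78 mean[ 482. -120.] rect c[ 478.4 -118.8] size[58.4 37.6] ang0.0
px(280,195) n1497 z63 mean[ 483. -281.] rect c[ 478.9 -281.2] size[38.7 38.9] ang1.4
px(216,274) n3357 z79 mean[ 409. -222.] rect c[ 405.6 -220.4] size[51.8 55.9] ang2.8
px(118,284) n975 z62 mean[ 395. -126.] rect c[ 393.2 -121.6] size[30.7 23.5] ang49.2
```

View pics/w1.png

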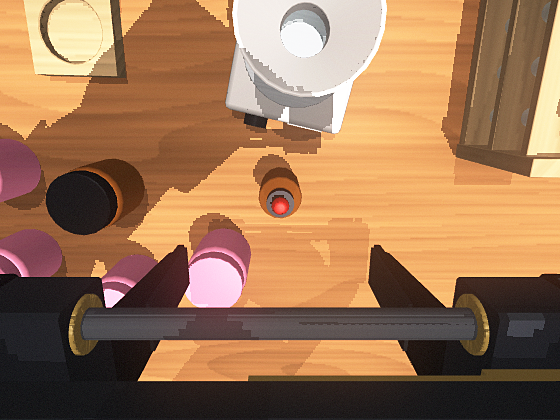

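The wrist view shows the dropper centred between the fingers (280,205). It confirms the position to within 2 mm, so I'll descend.

>>> send_path([
  {"x":1, "z":35, "finger_gap":1},
  {"x":1, "z":70, "finger_gap":1},
  {"x":1, "z":105, "finger_gap":1},
  {"x":1, "z":130, "finger_gap":1},
  {"x":1, "z":150, "finger_gap":1},
])

```text
t: 1.82
eef_pos: [476.8, -281.2, 48.5]
tcp_rot: [-3.14, 0.002, -0.002]
ft_force: [0.6, 0.8, 0.2]
opening: 1.0
grip_force: 0.0
```

>>> send_path([
  {"z":12, "finger_gap":1},
  {"z":22, "finger_gap":1},
  {"z":22, "finger_gap":1},
  {"z":22, "finger_gap":0.3},
  {"z":22, "finger_gap":0.3},
])

```text
t: 2.23
eef_pos: [478.5, -281.0, 29.5]
tcp_rot: [3.141, -0.001, -0.001]
ft_force: [-0.2, -0.8, 0.1]
opening: 0.91
grip_force: 0.0
```

>>> send_path([
  {"finger_gap":0.3},
  {"finger_gap":0.3},
  {"finger_gap":0.3},
  {"finger_gap":0.3},
  {"finger_gap":0.3},
])

```text
t: 2.65
eef_pos: [478.4, -280.4, 28.8]
tcp_rot: [3.141, -0.0, -0.0]
ft_force: [0.9, -0.4, 0.8]
opening: 0.564
grip_force: 0.0
```

>>> send_path([
  {"finger_gap":0},
  {"finger_gap":0},
  {"finger_gap":0},
  {"finger_gap":0},
  {"finger_gap":0},
])

```text
t: 3.07
eef_pos: [478.4, -280.4, 28.7]
tcp_rot: [3.141, -0.0, -0.0]
ft_force: [0.1, -0.6, 0.8]
opening: 0.416
grip_force: 30.0
```

>>> send_path([
  {"z":-10, "finger_gap":0},
  {"z":-30, "finger_gap":0},
  {"z":-50, "finger_gap":0},
  {"z":-80, "finger_gap":0},
  {"z":-80, "finger_gap":0},
])

```text
t: 3.48
eef_pos: [479.8, -281.4, 113.6]
tcp_rot: [3.138, -0.005, -0.0]
ft_force: [1.0, 0.6, -0.9]
opening: 0.414
grip_force: 30.0
```

>>> send_path([
  {"x":10, "y":-25, "z":-10, "finger_gap":0},
  {"x":30, "y":-58, "z":-20, "finger_gap":0},
  {"x":52, "y":-90, "z":-20, "finger_gap":0},
  {"x":75, "y":-120, "z":-20, "finger_gap":0},
  {"x":98, "y":-148, "z":-20, "finger_gap":0},
])

```text
t: 3.9
eef_pos: [577.0, -130.5, 129.1]
tcp_rot: [3.142, -0.0, -0.0]
ft_force: [-0.4, -0.3, -1.3]
opening: 0.413
grip_force: 30.0
```

>>> send_path([
  {"x":22, "y":-20, "finger_gap":0},
  {"x":40, "y":-36, "finger_gap":0},
  {"x":48, "y":-41, "finger_gap":0},
  {"x":48, "y":-41, "finger_gap":0},
  {"x":48, "y":-41, "finger_gap":0},
])

```text
t: 4.32
eef_pos: [623.7, -91.6, 128.3]
tcp_rot: [3.142, 0.001, 0.0]
ft_force: [-0.4, 0.5, -1.3]
opening: 0.417
grip_force: 30.0
```

```bash
python3 - <<'E'
from h import *
todo(625,-91.5,37,0)
i=camera_info("wrist");p,d=read_camera("wrist");cv2.imwrite("pics/w2.png",p[:,:,::-1])
W=wmap(i,d);comps(W,13,28,(500,700),(-200,0),30)
E
```

```text
now [623.7 -91.6 128.3] [3.142e+00 1.000e-03 0.000e+00] t 4.32 GO [ 1.4 -0.1 91.3] 0.0
px(280,193) n3889 z21 mean[637. -93.] rect c[624.9 -92.3] size[76.3 76.5] ang88.6
```

View pics/w2.png

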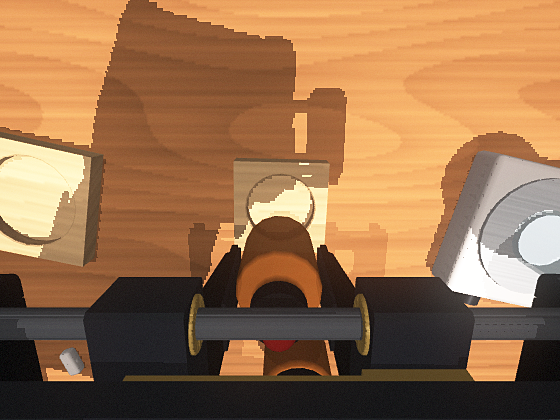

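The base is centred ahead at (280,205) and the bottle hangs upright above it. The base measures (625,-92), so I'll lower it.

>>> send_path([
  {"x":1, "z":25, "finger_gap":0},
  {"x":1, "z":50, "finger_gap":0},
  {"x":1, "z":70, "finger_gap":0},
  {"x":1, "z":80, "finger_gap":0},
  {"x":1, "z":84, "finger_gap":0},
])

```text
t: 4.78
eef_pos: [624.1, -92.3, 43.3]
tcp_rot: [-3.141, 0.003, -0.002]
ft_force: [0.3, -0.4, -1.2]
opening: 0.413
grip_force: 30.0
```

>>> send_path([
  {"z":1.5, "finger_gap":0},
  {"z":3, "finger_gap":0},
  {"z":4.5, "finger_gap":0},
  {"z":6, "finger_gap":0},
  {"z":6.5, "finger_gap":0},
])

```text
t: 5.2
eef_pos: [625.6, -91.4, 38.6]
tcp_rot: [3.141, -0.001, -0.0]
ft_force: [0.1, 0.2, -1.1]
opening: 0.418
grip_force: 30.0
```

>>> send_path([
  {"z":0.5, "finger_gap":0},
  {"z":1, "finger_gap":0},
  {"z":1.5, "finger_gap":0},
  {"z":1.5, "finger_gap":0},
  {"z":1.5, "finger_gap":0},
])

```text
t: 5.62
eef_pos: [625.5, -91.4, 36.7]
tcp_rot: [3.141, -0.0, -0.0]
ft_force: [-0.3, -0.2, 0.2]
opening: 0.417
grip_force: 30.0
```

>>> send_path([
  {"finger_gap":0.5},
  {"finger_gap":0.6},
  {"finger_gap":0.8},
  {"finger_gap":0.8},
  {"finger_gap":0.8},
])

```text
t: 6.03
eef_pos: [625.4, -91.4, 36.7]
tcp_rot: [3.141, -0.0, -0.0]
ft_force: [-0.8, -0.2, 0.3]
opening: 0.708
grip_force: 0.0
```

>>> send_path([
  {"z":-20, "finger_gap":0.8},
  {"z":-50, "finger_gap":0.8},
  {"z":-90, "finger_gap":0.8},
  {"z":-130, "finger_gap":0.8},
  {"z":-165, "finger_gap":0.8},
])

```text
t: 6.45
eef_pos: [625.4, -91.4, 204.2]
tcp_rot: [3.141, -0.001, -0.0]
ft_force: [0.5, 0.2, 0.1]
opening: 0.796
grip_force: 0.0
```

```bash
python3 - <<'E'
from h import *
todo(439.2,310.6,200,0)
i=camera_info("wrist");p,d=read_camera("wrist");cv2.imwrite("pics/w3.png",p[:,:,::-1])
E
```

```text
now [625.4 -91.4 204.2] [ 3.141e+00 -1.000e-03 -0.000e+00] t 6.45 GO [-186.2 -401.9    3.9] -0.0
```

View pics/w3.png

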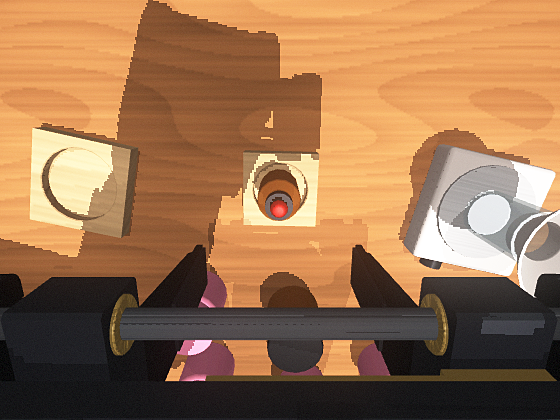

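The dropper bottle stands upright in its recess (280,195). Next is the square bottle.

>>> send_path([
  {"x":-10, "y":-32, "finger_gap":1},
  {"x":-25, "y":-70, "z":1, "finger_gap":1},
  {"x":-42, "y":-108, "z":2, "finger_gap":1},
  {"x":-59, "y":-145, "z":3, "finger_gap":1},
  {"x":-76, "y":-182, "z":4, "finger_gap":1},
])

```text
t: 6.92
eef_pos: [548.3, 92.0, 197.4]
tcp_rot: [3.142, -0.0, -0.001]
ft_force: [0.9, 0.4, -0.2]
opening: 0.998
grip_force: 0.0
```

>>> send_path([
  {"x":-17, "y":-37, "finger_gap":1},
  {"x":-34, "y":-74, "finger_gap":1},
  {"x":-51, "y":-111, "finger_gap":1},
  {"x":-68, "y":-148, "finger_gap":1},
  {"x":-85, "y":-185, "finger_gap":1},
])

```text
t: 7.33
eef_pos: [463.3, 277.2, 197.6]
tcp_rot: [3.142, -0.0, -0.0]
ft_force: [1.1, 0.6, -0.3]
opening: 1.002
grip_force: 0.0
```

>>> send_path([
  {"x":-15, "y":-25, "yaw":-0.12, "finger_gap":1},
  {"x":-25, "y":-35, "yaw":-0.24, "finger_gap":1},
  {"x":-25, "y":-35, "yaw":-0.36, "finger_gap":1},
  {"x":-25, "y":-35, "yaw":-0.48, "finger_gap":1},
  {"x":-25, "y":-35, "yaw":-0.6, "finger_gap":1},
])

```text
t: 7.75
eef_pos: [439.1, 311.1, 197.4]
tcp_rot: [3.141, -0.0, 0.607]
ft_force: [0.7, -0.0, -0.1]
opening: 1.001
grip_force: 0.0
```

```bash
python3 - <<'E'
from h import *
todo(439.2,310.6,200,.935)
i=camera_info("wrist");p,d=read_camera("wrist");cv2.imwrite("pics/w4.png",p[:,:,::-1])
W=wmap(i,d);comps(W,54,66,(350,560),(200,400),30)
print("cap");comps(W,78,92,(350,560),(200,400),30)
E
```

```text
now [439.1 311.1 197.4] [ 3.141 -0.     0.607] t 7.75 GO [-0.2  0.4 -2.6] -0.328
px(279,193) n1143 z61 mean[445. 315.] rect c[438.9 310.7] size[44.3 44. ] ang53.5
cap
px(279,207) n1096 z85 mean[440. 311.] rect c[439.4 311. ] size[30.9 30.3] ang35.0
```

View pics/w4.png

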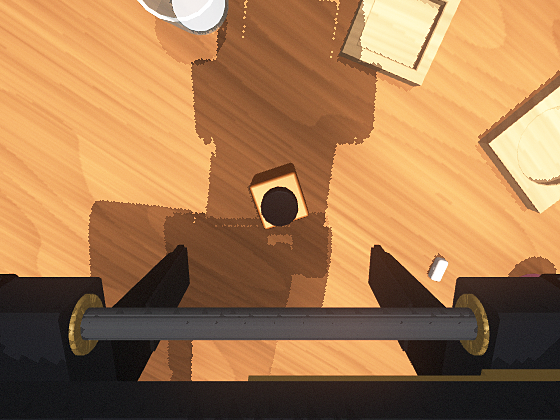

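The square bottle is centred at (279,207), with its yaw confirmed at 53.5°.

>>> send_path([
  {"z":30, "yaw":-0.12, "finger_gap":1},
  {"z":65, "yaw":-0.24, "finger_gap":1},
  {"z":100, "yaw":-0.327, "finger_gap":1},
  {"z":130, "yaw":-0.327, "finger_gap":1},
  {"z":150, "yaw":-0.327, "finger_gap":1},
])

```text
t: 8.22
eef_pos: [438.6, 310.0, 44.9]
tcp_rot: [-3.141, 0.002, 0.924]
ft_force: [0.7, -0.3, 0.6]
opening: 1.0
grip_force: 0.0
```

>>> send_path([
  {"z":12, "finger_gap":1},
  {"z":19, "finger_gap":1},
  {"z":19, "finger_gap":0},
  {"z":19, "finger_gap":0},
  {"z":19, "finger_gap":0},
])

```text
t: 8.63
eef_pos: [439.9, 310.9, 29.5]
tcp_rot: [3.141, -0.001, 0.926]
ft_force: [-0.6, 0.4, 0.7]
opening: 0.844
grip_force: 0.0
```

>>> send_path([
  {"finger_gap":0},
  {"finger_gap":0},
  {"finger_gap":0},
  {"finger_gap":0},
  {"finger_gap":0},
])

```text
t: 9.05
eef_pos: [439.5, 310.7, 28.8]
tcp_rot: [3.141, -0.0, 0.927]
ft_force: [0.9, -0.2, -0.2]
opening: 0.495
grip_force: 0.0
```

>>> send_path([
  {"finger_gap":0},
  {"finger_gap":0},
  {"z":-10, "finger_gap":0},
  {"z":-35, "finger_gap":0},
  {"z":-60, "finger_gap":0},
])

```text
t: 9.47
eef_pos: [438.9, 310.3, 89.0]
tcp_rot: [-3.141, 0.002, 0.927]
ft_force: [0.2, -0.1, -1.4]
opening: 0.46
grip_force: 30.0
```

```bash
python3 -c "
from h import *
todo(626.6,308.6,110,.248)"
```

```text
now [438.9 310.3  89. ] [-3.141e+00  2.000e-03  9.270e-01] t 9.47 GO [111.3 151.1 -21.4] 0.679
```

>>> send_path([
  {"x":15, "y":20, "z":-10, "yaw":0.1, "finger_gap":0},
  {"x":37, "y":50, "z":-20, "yaw":0.22, "finger_gap":0},
  {"x":59, "y":80, "z":-21, "yaw":0.34, "finger_gap":0},
  {"x":81, "y":110, "z":-21, "yaw":0.46, "finger_gap":0},
  {"x":100, "y":135, "z":-21, "yaw":0.58, "finger_gap":0},
])

```text
t: 9.88
eef_pos: [609.6, 309.2, 110.7]
tcp_rot: [3.141, -0.001, 0.34]
ft_force: [-0.6, 0.8, -1.3]
opening: 0.461
grip_force: 30.0
```

```bash
python3 -c "
from h import *
todo(626.6,308.6,110,.248)"
```

```text
now [609.6 309.2 110.7] [ 3.141e+00 -1.000e-03  3.400e-01] t 9.88 GO [15.8  6.2  0.7] 0.092
```

>>> send_path([
  {"x":8, "y":3, "yaw":0.05, "finger_gap":0},
  {"x":15, "y":6, "yaw":0.092, "finger_gap":0},
  {"x":16, "y":6, "yaw":0.092, "finger_gap":0},
  {"x":16, "y":6, "yaw":0.092, "finger_gap":0},
  {"x":16, "y":6, "yaw":0.092, "finger_gap":0},
])

```text
t: 10.3
eef_pos: [623.9, 309.4, 109.8]
tcp_rot: [3.141, 0.001, 0.256]
ft_force: [-0.4, -0.6, -1.6]
opening: 0.459
grip_force: 30.0
```

```bash
python3 - <<'E'
from h import *
i=camera_info("wrist");p,d=read_camera("wrist");cv2.imwrite("pics/w5.png",p[:,:,::-1])
W=wmap(i,d);comps(W,15,28,(500,720),(200,400),30)
todo(626.6,308.6,37,.248)
E
```

```text
px(283,187) n3338 z21 mean[646. 313.] rect c[633.4 310.4] size[66.1 80.4] ang14.2
now [623.8 309.5 109.8] [3.141 0.    0.256] t 10.35 GO [ 2.5  1.5 72.8] 0.008
```

View pics/w5.png

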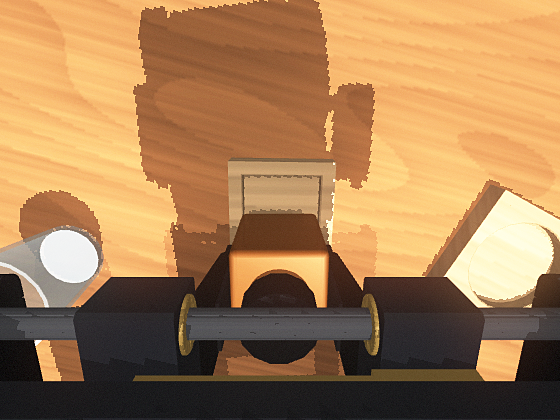

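The bottle is square with the base at (283,187), and the centre is confirmed at (626.6,308.7). I'll lower it.

>>> send_path([
  {"x":2.5, "y":1.5, "z":20, "yaw":0.008, "finger_gap":0},
  {"x":2.5, "y":1.5, "z":42, "yaw":0.008, "finger_gap":0},
  {"x":2.5, "y":1.5, "z":56, "yaw":0.008, "finger_gap":0},
  {"x":2.5, "y":1.5, "z":64, "yaw":0.008, "finger_gap":0},
  {"x":2.5, "y":1.5, "z":67, "yaw":0.008, "finger_gap":0},
])

```text
t: 10.77
eef_pos: [626.6, 308.5, 41.3]
tcp_rot: [3.141, 0.002, 0.248]
ft_force: [-0.8, -0.6, -0.9]
opening: 0.465
grip_force: 30.0
```

>>> send_path([
  {"z":1, "finger_gap":0},
  {"z":2, "finger_gap":0},
  {"z":3, "finger_gap":0},
  {"z":4, "finger_gap":0},
  {"z":4.5, "finger_gap":0},
])

```text
t: 11.18
eef_pos: [627.5, 308.6, 38.5]
tcp_rot: [-3.142, -0.001, 0.247]
ft_force: [0.6, -0.1, -1.4]
opening: 0.46
grip_force: 30.0
```

>>> send_path([
  {"z":0.5, "finger_gap":0},
  {"z":1, "finger_gap":0},
  {"z":1.5, "finger_gap":0},
  {"z":1.5, "finger_gap":0},
  {"z":1.5, "finger_gap":0},
])

```text
t: 11.6
eef_pos: [627.5, 308.6, 36.8]
tcp_rot: [3.142, -0.0, 0.247]
ft_force: [-0.4, -0.2, 0.1]
opening: 0.457
grip_force: 30.0
```

>>> send_path([
  {"finger_gap":0.5},
  {"finger_gap":0.6},
  {"finger_gap":0.8},
  {"finger_gap":0.8},
  {"finger_gap":0.8},
])

```text
t: 12.02
eef_pos: [627.3, 308.5, 36.6]
tcp_rot: [3.141, 0.0, 0.247]
ft_force: [-0.2, 1.1, -0.9]
opening: 0.724
grip_force: 0.0
```

>>> send_path([
  {"z":-20, "finger_gap":0.8},
  {"z":-50, "finger_gap":0.8},
  {"z":-90, "finger_gap":0.8},
  {"z":-130, "finger_gap":0.8},
  {"z":-165, "finger_gap":0.8},
])

```text
t: 12.43
eef_pos: [627.3, 308.6, 204.2]
tcp_rot: [-3.142, -0.001, 0.247]
ft_force: [-0.6, -1.5, 0.3]
opening: 0.802
grip_force: 0.0
```

```bash
python3 - <<'E'
from h import *
todo(476.6,-105.2,200,0)
i=camera_info("wrist");p,d=read_camera("wrist");cv2.imwrite("pics/w6.png",p[:,:,::-1])
W=wmap(i,d);comps(W,60,75,(500,720),(200,400),30)
E
```

```text
now [627.3 308.6 204.2] [-3.142e+00 -1.000e-03  2.470e-01] t 12.43 GO [-247.3  364.4    3.9] 0.247
px(279,194) n1189 z69 mean[634. 310.] rect c[627.1 308.9] size[44.  44.1] ang13.9
```

View pics/w6.png

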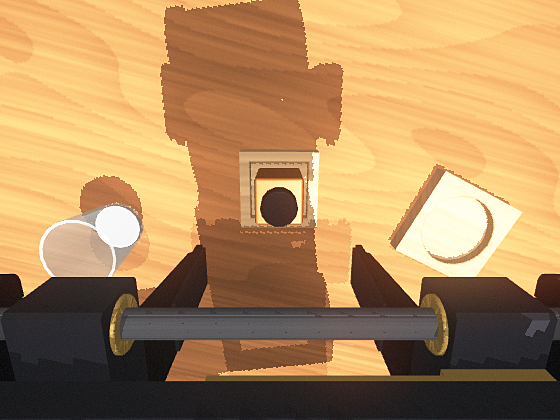

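The square bottle is upright in its recess (279,207). Next is the jar, with yaw 0.2 to clear the pink jars.

>>> send_path([
  {"x":-20, "y":30, "finger_gap":1},
  {"x":-42, "y":62, "z":1, "finger_gap":1},
  {"x":-64, "y":95, "z":2, "finger_gap":1},
  {"x":-86, "y":127, "z":3, "finger_gap":1},
  {"x":-108, "y":159, "z":4, "finger_gap":1},
])

```text
t: 12.9
eef_pos: [560.4, 126.5, 197.5]
tcp_rot: [3.141, -0.0, 0.247]
ft_force: [0.9, -0.1, 0.4]
opening: 0.999
grip_force: 0.0
```

>>> send_path([
  {"x":-22, "y":32, "finger_gap":1},
  {"x":-44, "y":65, "finger_gap":1},
  {"x":-66, "y":97, "finger_gap":1},
  {"x":-88, "y":129, "finger_gap":1},
  {"x":-110, "y":162, "finger_gap":1},
])

```text
t: 13.32
eef_pos: [493.4, -57.4, 197.6]
tcp_rot: [3.141, -0.0, 0.247]
ft_force: [0.8, -0.4, -0.1]
opening: 1.003
grip_force: 0.0
```

>>> send_path([
  {"x":-20, "y":29, "yaw":0.047, "finger_gap":1},
  {"x":-29, "y":43, "yaw":0.047, "finger_gap":1},
  {"x":-29, "y":43, "yaw":0.047, "finger_gap":1},
  {"x":-29, "y":43, "yaw":0.047, "finger_gap":1},
  {"x":-29, "y":43, "yaw":0.047, "finger_gap":1},
])

```text
t: 13.73
eef_pos: [477.0, -104.2, 197.6]
tcp_rot: [-3.142, -0.0, 0.2]
ft_force: [0.6, -0.1, -0.3]
opening: 0.999
grip_force: 0.0
```

```bash
python3 - <<'E'
from h import *
todo(476.6,-105.2,200,0.2)
i=camera_info("wrist");p,d=read_camera("wrist");cv2.imwrite("pics/w7.png",p[:,:,::-1])
W=wmap(i,d);comps(W,72,86,(300,560),(-300,100),30)
E
```

```text
now [ 477.  -104.2  197.6] [-3.142 -0.     0.2  ] t 13.73 GO [-0.6  0.9 -2.4] -0.0
px(161,156) n3654 z79 mean[499.  -1.] rect c[498.3  -0.5] size[54.7 54.9] ang84.6
px(282,205) n3228 z79 mean[ 479. -107.] rect c[ 477.4 -107.1] size[55.  55.1] ang2.4
px(146,255) n1521 z79 mean[409.   2.] rect c[409.1   4.6] size[28.2 55.6] ang52.9
px(365,298) n465 z79 mean[ 407. -199.] rect c[ 403.5 -198.3] size[26.4 22.4] ang38.9
px(272,299) n864 z79 mean[ 388. -116.] rect c[ 387.6 -115.3] size[20.5 53. ] ang12.7
px(272,341) n46 z79 mean[ 345. -124.] rect c[ 344.6 -124.2] size[ 4.2 21. ] ang15.5
```

View pics/w7.png

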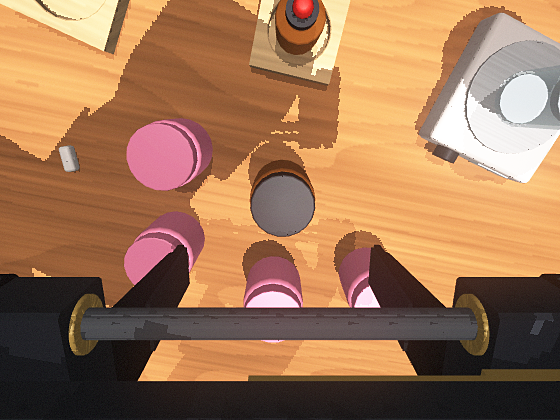

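The jar cap is centred at (282,205). Both finger paths are free: the pink jars at (165,155) and (155,250) stay outside the left finger.

>>> send_path([
  {"y":2, "z":30, "finger_gap":1},
  {"y":2, "z":65, "finger_gap":1},
  {"y":2, "z":100, "finger_gap":1},
  {"y":2, "z":130, "finger_gap":1},
  {"y":2, "z":150, "finger_gap":1},
])

```text
t: 14.2
eef_pos: [476.7, -105.2, 45.1]
tcp_rot: [-3.14, 0.002, 0.202]
ft_force: [1.1, 1.0, 0.2]
opening: 1.0
grip_force: 0.0
```

>>> send_path([
  {"z":10, "finger_gap":1},
  {"z":19, "finger_gap":1},
  {"z":19, "finger_gap":1},
  {"z":19, "finger_gap":0},
  {"z":19, "finger_gap":0},
])

```text
t: 14.62
eef_pos: [477.8, -106.8, 29.6]
tcp_rot: [3.141, -0.001, 0.2]
ft_force: [-0.5, 0.2, 1.6]
opening: 0.912
grip_force: 0.0
```

>>> send_path([
  {"finger_gap":0},
  {"finger_gap":0},
  {"finger_gap":0},
  {"finger_gap":0},
  {"finger_gap":0},
])

```text
t: 15.03
eef_pos: [477.4, -106.9, 29.0]
tcp_rot: [3.141, -0.001, 0.2]
ft_force: [-0.5, -0.3, 4.9]
opening: 0.626
grip_force: 30.0
```

>>> send_path([
  {"finger_gap":0},
  {"finger_gap":0},
  {"z":-10, "finger_gap":0},
  {"z":-35, "finger_gap":0},
  {"z":-70, "finger_gap":0},
])

```text
t: 15.45
eef_pos: [475.8, -106.3, 98.0]
tcp_rot: [-3.139, 0.004, 0.2]
ft_force: [0.3, -0.6, -3.4]
opening: 0.624
grip_force: 30.0
```

>>> send_path([
  {"z":-30, "finger_gap":0},
  {"z":-60, "finger_gap":0},
  {"z":-60, "finger_gap":0},
  {"z":-60, "finger_gap":0},
  {"z":-60, "finger_gap":0},
])

```text
t: 15.87
eef_pos: [476.6, -106.5, 158.1]
tcp_rot: [-3.141, 0.001, 0.2]
ft_force: [-0.0, -0.5, -3.1]
opening: 0.627
grip_force: 30.0
```

```bash
python3 -c "
from h import *
todo(630.5,114,160,.2)"
```

```text
now [ 476.6 -106.5  158.1] [-3.141e+00  1.000e-03  2.000e-01] t 15.87 GO [ 194.6 -185.6   -2. ] -0.0
```

>>> send_path([
  {"x":15, "y":-15, "finger_gap":0},
  {"x":40, "y":-38, "finger_gap":0},
  {"x":67, "y":-64, "finger_gap":0},
  {"x":94, "y":-90, "finger_gap":0},
  {"x":120, "y":-115, "finger_gap":0},
])

```text
t: 16.28
eef_pos: [572.0, 31.4, 156.7]
tcp_rot: [-3.141, 0.003, 0.199]
ft_force: [1.0, -0.7, -2.6]
opening: 0.628
grip_force: 30.0
```

>>> send_path([
  {"x":26, "y":-25, "finger_gap":0},
  {"x":50, "y":-48, "finger_gap":0},
  {"x":66, "y":-63, "finger_gap":0},
  {"x":74, "y":-70, "finger_gap":0},
  {"x":74, "y":-70, "finger_gap":0},
])

```text
t: 16.7
eef_pos: [630.6, 114.6, 156.3]
tcp_rot: [-3.141, 0.003, 0.202]
ft_force: [-0.3, 0.0, -3.2]
opening: 0.63
grip_force: 30.0
```

```bash
python3 - <<'E'
from h import *
i=camera_info("wrist");p,d=read_camera("wrist");cv2.imwrite("pics/w8.png",p[:,:,::-1])
W=wmap(i,d);comps(W,15,28,(500,750),(20,200),30)
todo(630.5,114,37,.2)
E
```

```text
px(279,178) n4119 z21 mean[650. 119.] rect c[630.  113.6] size[96.3 96.7] ang77.2
now [629.9 113.3 156.6] [-3.141e+00  3.000e-03  2.010e-01] t 16.75 GO [  1.1  -0.5 119.6] 0.001
```

View pics/w8.png

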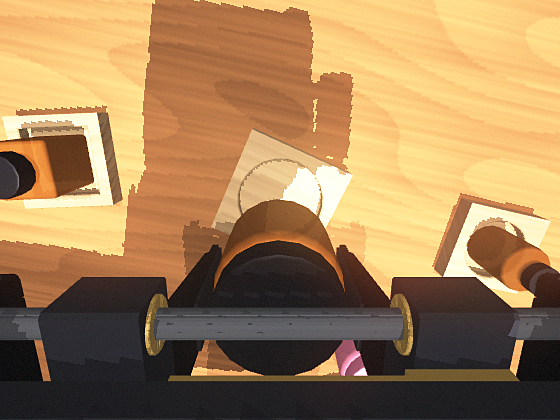

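The jar hangs upright over the large recess (279,185), and the base is confirmed at (630,113.6). I'll lower it.

>>> send_path([
  {"z":30, "finger_gap":0},
  {"z":60, "finger_gap":0},
  {"z":88, "finger_gap":0},
  {"z":104, "finger_gap":0},
  {"z":113, "finger_gap":0},
])

```text
t: 17.17
eef_pos: [628.6, 111.5, 42.8]
tcp_rot: [-3.141, 0.005, 0.198]
ft_force: [-0.1, -0.2, -3.1]
opening: 0.63
grip_force: 30.0
```

>>> send_path([
  {"z":1, "finger_gap":0},
  {"z":2, "finger_gap":0},
  {"z":3, "finger_gap":0},
  {"z":4, "finger_gap":0},
  {"z":4.5, "finger_gap":0},
])

```text
t: 17.58
eef_pos: [631.0, 113.0, 42.0]
tcp_rot: [3.141, -0.001, 0.2]
ft_force: [0.9, 0.3, -3.2]
opening: 0.627
grip_force: 30.0
```

>>> send_path([
  {"z":0.5, "finger_gap":0},
  {"z":1, "finger_gap":0},
  {"z":1.5, "finger_gap":0},
  {"z":1.5, "finger_gap":0},
  {"z":1.5, "finger_gap":0},
])

```text
t: 18.0
eef_pos: [630.6, 113.1, 39.6]
tcp_rot: [3.141, -0.0, 0.2]
ft_force: [0.4, 0.4, -2.7]
opening: 0.627
grip_force: 30.0
```

>>> send_path([
  {"z":0.5, "finger_gap":0},
  {"z":1, "finger_gap":0},
  {"z":1.5, "finger_gap":0},
  {"z":2, "finger_gap":0},
  {"z":2, "finger_gap":0},
])

```text
t: 18.42
eef_pos: [630.5, 113.1, 37.5]
tcp_rot: [3.142, 0.0, 0.2]
ft_force: [-0.6, -0.1, -4.0]
opening: 0.625
grip_force: 30.0
```

>>> send_path([
  {"z":0.3, "finger_gap":0},
  {"z":0.6, "finger_gap":0},
  {"z":0.8, "finger_gap":0},
  {"z":0.8, "finger_gap":0},
  {"z":0.8, "finger_gap":0},
])

```text
t: 18.83
eef_pos: [630.6, 113.1, 37.1]
tcp_rot: [3.141, -0.0, 0.2]
ft_force: [-1.0, -0.5, 2.0]
opening: 0.628
grip_force: 30.0
```

>>> send_path([
  {"finger_gap":0.7},
  {"finger_gap":0.8},
  {"finger_gap":0.9},
  {"finger_gap":0.9},
  {"finger_gap":0.9},
])

```text
t: 19.25
eef_pos: [630.7, 113.1, 36.8]
tcp_rot: [3.141, -0.0, 0.2]
ft_force: [-0.0, -0.2, 0.2]
opening: 0.883
grip_force: 0.0
```

>>> send_path([
  {"z":-20, "finger_gap":0.9},
  {"z":-50, "finger_gap":0.9},
  {"z":-90, "finger_gap":0.9},
  {"z":-125, "finger_gap":0.9},
  {"z":-150, "finger_gap":0.9},
])

```text
t: 19.67
eef_pos: [631.1, 113.1, 190.2]
tcp_rot: [3.141, -0.003, 0.2]
ft_force: [0.9, -1.0, 0.3]
opening: 0.902
grip_force: 0.0
```

```bash
python3 - <<'E'
from h import *
todo(463.5,112,150,0.2)
i=camera_info("wrist");p,d=read_camera("wrist");cv2.imwrite("pics/w9.png",p[:,:,::-1])
W=wmap(i,d);comps(W,80,95,(500,750),(20,200),30)
E
```

```text
now [631.1 113.1 190.2] [ 3.141e+00 -3.000e-03  2.000e-01] t 19.67 GO [-164.6  -32.2   39.7] -0.0
px(278,210) n3558 z87 mean[632. 114.] rect c[630.9 113.5] size[54.8 54.7] ang9.7
```

View pics/w9.png

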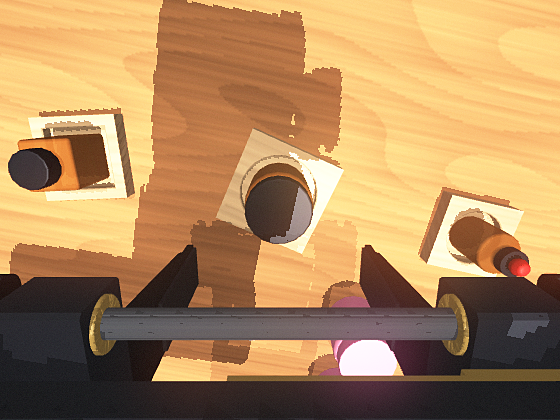

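The jar sits in the large recess, with its cap at (280,210) and 87 mm high. Next is the stir bar.

>>> send_path([
  {"x":-20, "y":-4, "finger_gap":1},
  {"x":-55, "y":-11, "z":10, "finger_gap":1},
  {"x":-90, "y":-18, "z":20, "finger_gap":0.8},
  {"x":-125, "y":-25, "z":30, "finger_gap":0.6},
  {"x":-150, "y":-30, "z":35, "finger_gap":0.6},
])

```text
t: 20.13
eef_pos: [474.2, 112.6, 150.8]
tcp_rot: [-3.141, 0.002, 0.2]
ft_force: [0.6, 0.4, -0.2]
opening: 0.844
grip_force: 0.0
```

>>> send_path([
  {"x":-10, "y":-2, "finger_gap":0.6},
  {"x":-15, "y":-2, "finger_gap":0.6},
  {"x":-15, "y":-2, "finger_gap":0.6},
  {"x":-15, "y":-2, "finger_gap":0.6},
  {"x":-15, "y":-2, "finger_gap":0.6},
])

```text
t: 20.55
eef_pos: [464.0, 111.7, 152.0]
tcp_rot: [3.141, -0.001, 0.2]
ft_force: [0.2, 0.2, 0.7]
opening: 0.604
grip_force: 0.0
```

```bash
python3 - <<'E'
from h import *
todo(463.5,112,10,0.2)
i=camera_info("wrist");p,d=read_camera("wrist");cv2.imwrite("pics/w10.png",p[:,:,::-1])
W=wmap(i,d);comps(W,5,20,(420,510),(70,150),20)
E
```

```text
now [464.  111.7 152. ] [ 3.141e+00 -1.000e-03  2.000e-01] t 20.55 GO [ -0.6  -0.5 142. ] -0.0
px(278,198) n368 z13 mean[466. 113.] rect c[465.  112.2] size[26.  12.2] ang17.7
```

View pics/w10.png

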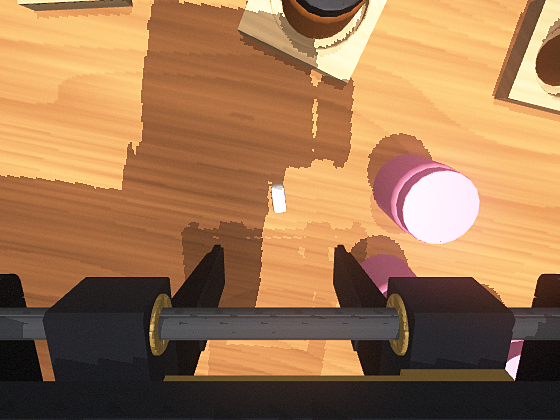

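The stir bar is centred at (465,112) in the world (pixel 278,198), at yaw 17.7°. I'll grip it with TCP z of about 4, which keeps the gripper body above the nearby pink jar's top.

>>> send_path([
  {"x":1, "y":-1, "z":30, "yaw":-0.109, "finger_gap":0.6},
  {"x":1, "y":-1, "z":65, "yaw":-0.109, "finger_gap":0.6},
  {"x":1, "y":-1, "z":95, "yaw":-0.109, "finger_gap":0.6},
  {"x":1, "y":-1, "z":120, "yaw":-0.109, "finger_gap":0.6},
  {"x":1, "y":-1, "z":132, "yaw":-0.109, "finger_gap":0.6},
])

```text
t: 21.02
eef_pos: [463.0, 112.7, 16.9]
tcp_rot: [-3.141, 0.003, 0.309]
ft_force: [-0.2, 0.5, 0.2]
opening: 0.601
grip_force: 0.0
```

>>> send_path([
  {"z":5, "finger_gap":0.6},
  {"z":10, "finger_gap":0.6},
  {"z":15, "finger_gap":0.6},
  {"z":15, "finger_gap":0.6},
  {"z":15, "finger_gap":0.6},
])

```text
t: 21.43
eef_pos: [463.7, 112.9, 5.2]
tcp_rot: [3.141, -0.001, 0.309]
ft_force: [-0.7, 0.2, -0.5]
opening: 0.603
grip_force: 0.0
```

```bash
python3 -c "
from h import *
todo(465,112.2,4,.309)"
```

```text
now [463.7 112.9   5.2] [ 3.141e+00 -1.000e-03  3.090e-01] t 21.43 GO [1.1 1.1 1.2] -0.0
```

>>> send_path([
  {"x":1, "y":1, "z":1, "finger_gap":0},
  {"x":1, "y":1, "z":1, "finger_gap":0},
  {"x":1, "y":1, "z":1, "finger_gap":0},
  {"x":1, "y":1, "z":1, "finger_gap":0},
  {"x":1, "y":1, "z":1, "finger_gap":0},
])

```text
t: 21.85
eef_pos: [464.6, 112.2, 4.0]
tcp_rot: [3.141, -0.0, 0.309]
ft_force: [-1.0, -0.2, -0.1]
opening: 0.303
grip_force: 0.0
```

>>> send_path([
  {"finger_gap":0},
  {"finger_gap":0},
  {"finger_gap":0},
  {"finger_gap":0},
  {"finger_gap":0},
])

```text
t: 22.27
eef_pos: [464.6, 112.2, 3.8]
tcp_rot: [3.141, -0.0, 0.309]
ft_force: [-0.1, 0.9, 1.1]
opening: 0.125
grip_force: 30.0
```

>>> send_path([
  {"finger_gap":0},
  {"finger_gap":0},
  {"finger_gap":0},
  {"z":-10, "finger_gap":0},
  {"z":-30, "finger_gap":0},
])

```text
t: 22.68
eef_pos: [463.6, 112.1, 33.1]
tcp_rot: [-3.141, 0.003, 0.309]
ft_force: [-0.4, -1.1, 0.1]
opening: 0.121
grip_force: 30.0
```

>>> send_path([
  {"z":-40, "yaw":0.1, "finger_gap":0},
  {"z":-80, "yaw":0.2, "finger_gap":0},
  {"z":-120, "yaw":0.309, "finger_gap":0},
  {"z":-155, "yaw":0.309, "finger_gap":0},
  {"z":-180, "yaw":0.309, "finger_gap":0},
])

```text
t: 23.1
eef_pos: [464.6, 112.3, 217.9]
tcp_rot: [-3.141, -0.004, -0.001]
ft_force: [0.2, 0.7, 0.2]
opening: 0.122
grip_force: 30.0
```

>>> send_path([
  {"x":5, "y":20, "finger_gap":0},
  {"x":18, "y":55, "finger_gap":0},
  {"x":31, "y":92, "finger_gap":0},
  {"x":44, "y":130, "finger_gap":0},
  {"x":57, "y":168, "finger_gap":0},
])

```text
t: 23.52
eef_pos: [521.5, -57.4, 214.8]
tcp_rot: [3.141, -0.001, 0.0]
ft_force: [0.5, 0.4, -0.6]
opening: 0.125
grip_force: 30.0
```

>>> send_path([
  {"x":13, "y":38, "finger_gap":0},
  {"x":26, "y":76, "finger_gap":0},
  {"x":39, "y":114, "finger_gap":0},
  {"x":52, "y":152, "finger_gap":0},
  {"x":60, "y":185, "finger_gap":0},
])

```text
t: 23.93
eef_pos: [581.8, -243.2, 214.5]
tcp_rot: [3.141, -0.0, -0.001]
ft_force: [-0.0, 0.7, 0.1]
opening: 0.119
grip_force: 30.0
```

>>> send_path([
  {"x":7, "y":20, "finger_gap":0},
  {"x":7, "y":27, "finger_gap":0},
  {"x":7, "y":27, "finger_gap":0},
  {"x":7, "y":27, "finger_gap":0},
  {"x":7, "y":27, "finger_gap":0},
])

```text
t: 24.35
eef_pos: [588.1, -266.4, 214.3]
tcp_rot: [-3.141, 0.0, 0.001]
ft_force: [0.6, -0.8, 0.2]
opening: 0.126
grip_force: 30.0
```

```bash
python3 - <<'E'
from h import *
i=camera_info("wrist");p,d=read_camera("wrist");cv2.imwrite("pics/w11.png",p[:,:,::-1])
W=wmap(i,d);comps(W,143,165,(500,750),(-400,-200),30)
todo(607,-298,140,0)
print("top");W=wmap(camera_info("top"),np.load("pics/top0.npy"));comps(W,143,165,(500,750),(-400,-200),5)
E
```

```text
px(328,202) n5054 z150 mean[ 605. -300.] rect c[ 606.6 -297.2] size[84.7 82.5] ang58.2
now [ 588.3 -266.3  214.3] [-3.142e+00 -0.000e+00  1.000e-03] t 24.4 GO [18.7 31.7 74.3] 0.001
top
px(388,170) n265 z150 mean[ 609. -302.] rect c[ 606.8 -296.1] size[82.5 84.4] ang44.6
```

View pics/w11.png

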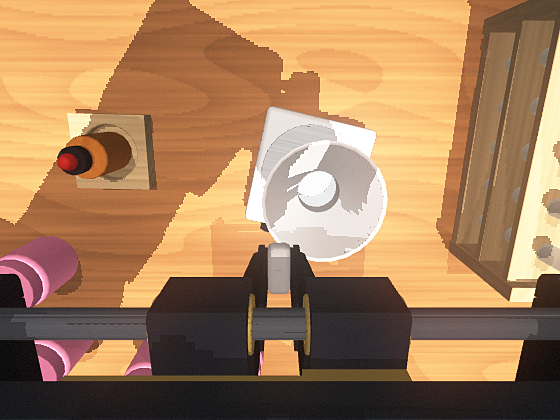

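The bar is held at (280,268), and the funnel rim spans columns 262–387 and rows 140–262. I'll refine its centre.

```bash
python3 - <<'E'
from h import *
i=camera_info("wrist");p,d=read_camera("wrist")
f=210/np.tan(np.radians(i["vertical_fov"])/2);M=R.from_euler("xyz",i["attitude"]).as_matrix()
for u,v,z in [(324.5,201,153),(262,201,153),(387,201,153),(324.5,140,153),(324.5,262,153),(280,243,226),(280,293,226)]:
    r=M@[(u-i["cx"])/f,(v-i["cy"])/f,1]; print(u,v,(i["origin"]+r*(z-i["origin"][2])/r[2]).round(1))
W=wmap(i,d);m=(W[...,2]>150)&(W[...,2]<158)&(abs(W[...,1]+298)<60)&(W[...,0]>500);q=W[m]
h=cv2.convexHull(q[:,:2].astype(np.float32));print(cv2.minEnclosingCircle(h))
comps(W,210,235,(540,640),(-300,-240),20,p.min(2)>90)
E
```

```text
324.5 201 [ 607.4 -297.1  153. ]
262 201 [ 607.4 -254.6  153. ]
387 201 [ 607.4 -339.6  153. ]
324.5 140 [ 648.2 -295.6  153. ]
324.5 262 [ 562.3 -298.7  153. ]
280 243 [ 605.3 -266.5  226. ]
280 293 [ 578.4 -266.5  226. ]
((605.4246215820312, -296.7165222167969), 42.66350173950195)
px(278,268) n1092 z223 mean[ 591. -266.] rect c[ 588.7 -265.7] size[10.9 26.4] ang90.0
```

>>> send_path([
  {"x":10, "y":18, "finger_gap":0},
  {"x":17, "y":30.5, "finger_gap":0},
  {"x":17, "y":30.5, "z":10, "finger_gap":0},
  {"x":17, "y":30.5, "z":10, "finger_gap":0},
  {"x":17, "y":30.5, "z":10, "finger_gap":0},
])

```text
t: 24.87
eef_pos: [604.8, -297.0, 202.9]
tcp_rot: [-3.14, 0.002, 0.0]
ft_force: [0.1, 0.0, -0.2]
opening: 0.123
grip_force: 30.0
```

>>> send_path([
  {"z":15, "finger_gap":0},
  {"z":30, "finger_gap":0},
  {"z":45, "finger_gap":0},
  {"z":60, "finger_gap":0},
  {"z":64, "finger_gap":0},
])

```text
t: 25.28
eef_pos: [604.5, -296.9, 137.9]
tcp_rot: [-3.14, 0.003, 0.0]
ft_force: [0.1, 0.2, -0.5]
opening: 0.123
grip_force: 30.0
```

>>> send_path([
  {"finger_gap":0},
  {"finger_gap":0},
  {"finger_gap":0},
  {"finger_gap":0},
  {"finger_gap":0},
])

```text
t: 25.7
eef_pos: [605.7, -298.4, 140.7]
tcp_rot: [3.141, -0.001, -0.0]
ft_force: [0.2, -0.1, 0.6]
opening: 0.121
grip_force: 30.0
```

>>> send_path([
  {"y":-1, "finger_gap":0},
  {"y":-1, "finger_gap":0},
  {"y":-1, "finger_gap":0.22},
  {"y":-1, "finger_gap":0.22},
  {"y":-1, "finger_gap":0.22},
])

```text
t: 26.12
eef_pos: [605.5, -297.3, 139.8]
tcp_rot: [3.142, -0.0, -0.0]
ft_force: [-0.1, -0.7, -0.1]
opening: 0.212
grip_force: 0.0
```

>>> send_path([
  {"finger_gap":0.22},
  {"finger_gap":0.22},
  {"z":-15, "finger_gap":0.22},
  {"z":-50, "finger_gap":0.22},
  {"z":-80, "finger_gap":0.22},
])

```text
t: 26.53
eef_pos: [605.2, -297.2, 220.5]
tcp_rot: [-3.141, 0.001, -0.0]
ft_force: [0.6, -0.3, 0.5]
opening: 0.215
grip_force: 0.0
```

>>> send_path([
  {"x":-20, "finger_gap":0.3},
  {"x":-45, "finger_gap":0.5},
  {"x":-60, "finger_gap":0.5},
  {"x":-60, "finger_gap":0.5},
  {"x":-60, "finger_gap":0.5},
])

```text
t: 26.95
eef_pos: [545.5, -297.5, 220.3]
tcp_rot: [3.141, -0.001, -0.001]
ft_force: [0.2, -0.2, -0.2]
opening: 0.484
grip_force: 0.0
```

```bash
python3 - <<'E'
from h import *
p,d=read_camera("wrist");i=camera_info("wrist");a=cv2.resize(p[100:310,180:460,::-1],None,fx=2.8,fy=2.8,interpolation=cv2.INTER_CUBIC);cv2.imwrite("pics/w12.png",a)
W=wmap(i,d)
m=(np.hypot(W[...,0]-605.5,W[...,1]+297)<16);print(np.histogram(W[m][:,2],bins=range(20,170,10)))
E
```

```text
(array([  0,   0, 526, 363,   0,   0,   0,   0,  71,  99,   0,   0,   0,
         0]), array([ 20,  30,  40,  50,  60,  70,  80,  90, 100, 110, 120, 130, 140,
       150, 160]))
```

View pics/w12.png

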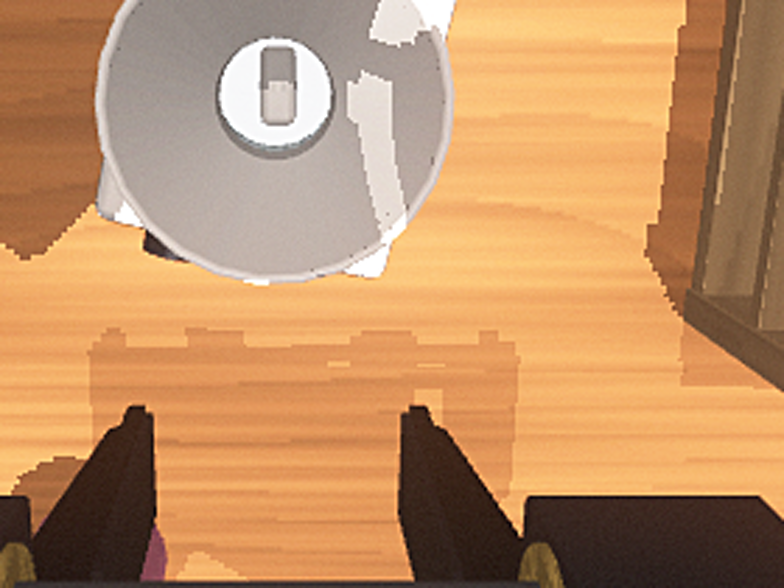

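The bar lies flat on the vessel floor, seen through the neck at (278,85) in the crop. I'll do one last numeric check from the top camera, then hand in if it's clean.

```bash
python3 - <<'E'
from h import *
W=wmap(camera_info("top"),read_camera("top")[1]);comps(W,45,170,(380,760),(-150,520),20)
E
```

```text
px(245,166) n328 z86 mean[627. 112.] rect c[628.8 113.8] size[56.9 55.9] ang61.7
px(181,167) n240 z70 mean[624. 304.] rect c[626.8 308.8] size[43.8 44.8] ang14.6
px(311,169) n137 z70 mean[622. -89.] rect c[624.3 -89.6] size[37.5 36.6] ang86.0
px(123,193) n274 z73 mean[542. 476.] rect c[540.3 471.2] size[63.2 68.2] ang0.3
px(281,210) n302 z78 mean[496.   1.] rect c[ 4.967e+02 -1.000e-01] size[53.7 58.2] ang0.8
px(287,236) n36 z77 mean[420. -17.] rect c[421.1 -17.9] size[38.9 10.7] ang56.7
px(320,247) n99 z78 mean[ 388. -116.] rect c[ 389.5 -117.6] size[17.9 49.6] ang0.8
```

```bash
python3 -c "
from cell import *
print(job_done())"
```

```text
the job is handed in; nothing more can be done
None
```

The job is done and handed in: the dropper bottle, square bottle and jar stand upright in their matching bases, the stir bar lies on the vessel floor, and neither the rack nor the beaker was touched.

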